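# Change the terminal reel on the hand press

## Robot

A 6-joint arm with a two-finger parallel gripper is mounted at the origin on the work surface. World frame = base frame: x ahead of the robot, y to its left, z up, the work surface at z = 0. Lengths are in m, angles in degrees, forces in N, time in s.
With the tool pointing down it reaches from about 0.25 to 0.85 m from the base axis. Payload 12.5 kg.
Tool frame: the origin (TCP) lies midway between the tips of the shut fingers; the grasp point (between the pads) lies 19 mm behind it; z points along the fingers, y is the line along which they close (so a half turn about z gives the same grasp; the last joint's range is limited). The gripper opens to 93 mm and grips with 3 to 60 N. Pads are 15 mm wide; open, the fingers measure 128 mm over their backs; the gripper's body (75 mm by 188 mm) begins 65 mm behind the grasp point.
Start: joints at [-68.617, 20.094, 94.641, -0, 65.266, -4.847], TCP at [0.243, -0.493, 0.219] pointing down, gripper open.
Joint ranges: [-157.81, 157.81], [-45, 120.19], [0.68, 151.7], [-89.99, 269.99], [4.06, 180], [-164.3, 164.3]. Speed limits (degrees/s): [127.2, 127.2, 159.86, 180, 180, 180].

## Interface

Orientations are given as a 3x3 rotation matrix whose columns are the frame's x, y, z axes.
In Python, from station import r gives the robot as it stands.
- The arm moves only by the tool drive_tool, never from a script. Its argument "plan" is a list of rows, each an object of numbers: "dx", "dy", "dz": the shift along the tool's x, y, z normalised to -1 to 1, where 1 is 0.15 m; "twist": the turn about the tool's z normalised to -1 to 1, where 1 is 2 rad; "grip": the opening, from 0 (shut) to 1 (fully open). In form: [{"dx": .., "dy": .., "dz": .., "twist": .., "grip": ..}, ...]. A call has 1 to 12 rows; each row shifts and turns the commanded pose from where the row before left it, along the tool's axes as they then stand; what a row does not reach is not made up. A row lasts 1/10 s, in which the tool goes at most 50 mm and 8.59 degrees, less where a joint would pass 70% of its speed; a pose out of reach is approached as far as the arm can. A call with a number of a shift or a turn outside -1 to 1 is refused whole. A call with a gripper value outside its range is refused whole. The fingers move at their own pace and stop on an object; "squeeze" is the grip in N (left out, the last holds). Time passes only in rows, so rows that do not move let the fingers close. It gives the time, the measured TCP pose, the force, the opening and the grip force at its end, in the units of the state.
- r.state(): the state, without advancing time (a new reading comes with each control period).
- r.snapshot(name): name is "scene" or "top" or "wrist"; returns the picture (480x640x3 uint8, blue, green, red); there is no depth.
- r.camera_params(name): a dict with "fov_y" (degrees; the focal length in pixels is half the picture's height over the tangent of half this angle, whatever the lens; pixels are square), "cx", "cy" (the principal point, pixels), "extrinsics" (4x4, takes a point from camera to world coordinates). Camera axes: x right, y up, looking along -z (the intrinsics and any distortion apply to the point x, -y, -z); pixel columns grow to the right and rows downward; lengths in m; the calibration is good to about 2 mm. A picture is of the moment at which its call begins: read the wrist's pose just before it. camera_params takes no time and is no camera call; for the wrist camera it gives the pose at the moment of the call.
- r.job_done(): hands the job in; it is judged then, once.
The state is a dict: "clock": time; "joint_positions": joint angles; "dq": joint speeds; "joint_torque": joint torques, N m; "eef_pos": TCP position; "eef_rot": TCP orientation; "force": force on the tool from outside, world axes, zero at the start; "torque": the same for the moment, N m; "finger_gap": finger opening in m; "gripper_force": force on a finger pad.
Only numpy, scipy, OpenCV 4.12 (cv2) and the standard library are available. Lean on these libraries where they do the work, as an engineer would, in place of code of your own. Each camera call takes 0.05 s, during which the arm holds its last target. There are 200 camera calls.

## Task

Lift the larger terminal reel off its hook on the stock rack, hang it by its bore on the empty feed hook of the blue hand press and let go of it. Then take the press's crank handle and turn the handwheel one full turn clockwise, seen from above, so that the crank ends back where it started. Leave the smaller reel hanging on the rack and everything else on the bench where it is.

Things in the scene. Friction and masses are not known exactly. Their poses are not given: they have to be found in the camera images.
- big_reel: the larger terminal reel: upright cardboard-flanged disc wound with brass strip, 150 mm outer diameter, 24 mm wide, about 0.3 kg, 44 mm through bore. Origin at its centre; its x is the reel's axis (level while it hangs); it may be rolled about x. It hangs by its bore on one of the rack hooks, rim free above, centre 17 mm below the axis of the hook's bar
- rack: grey steel stock rack with a 270 mm wide base and two identical hooks side by side, 180 mm apart along its y. Origin on the bench under the middle; its -x is the way the hooks point (towards the robot), z up
- peg_a (a point): middle of the level bar of the rack's hook on its +y side, on the bar's axis, 140 mm above the bench; axes of the rack. Each hook: a 10 mm thick bar pointing to -x; 36 mm to -x of this point it ends in an upturned tip, its top 17 mm above the bar's axis; 32 mm to +x a 54 mm wide collar stops the reel; behind it a post no higher than the bar
- peg_b (a point): the same point of the rack's hook on its -y side
- press: blue bench hand press, base 160 x 270 mm: a C-frame with an upright screw and a level handwheel on top at its -y side, and an empty feed hook at its +y side. Origin on the bench; -x is its front, where the feed hook points, z up
- feed_seat (a point): middle of the level bar of the press's feed hook, on the bar's axis, 155 mm above the bench; axes of the press. The hook is shaped just like the rack's (tip up at 36 mm on the -x side, top 17 mm above the axis, collar at 32 mm on the +x side). A hung reel's centre is 17 mm below this axis
- wheel_axis (a point): point on the vertical axis of the handwheel, 252 mm above the bench, level with the middle of the crank handle. The wheel is 134 mm wide, its rim's top 211 mm above the bench
- handwheel (a joint): turn of the handwheel in rad, unlimited, growing clockwise as seen from above; at 0 the crank handle is on the press's -x side of the axis. It turns stiffly and stays where it is left; its start is within 2 rad of 0
- crank (a point): middle of the upright crank handle on the handwheel: a black cylinder 20 mm thick and 60 mm tall (215 to 275 mm above the bench), 55 mm from the wheel's axis; its sleeve spins freely about its own upright axis
- small_reel: smaller terminal reel, 110 mm outer diameter, else just like the big one (24 mm wide, 44 mm bore, same origin and axes); hangs on the other rack hook and stays there
- pot: open clear plastic pot, 80 mm wide, 50 mm high; bystander, origin at the centre of its underside
- jar: closed white jar, 68 mm wide, 80 mm high; bystander, origin at the centre of its underside
- spool: black wire spool, upright, 72 mm wide, 58 mm high; bystander, origin at the centre of its underside
- screwdriver: yellow-handled screwdriver lying flat, 180 mm long along its x; bystander
- pliers: red-handled pliers lying flat, 155 mm long along its x, 70 mm wide; bystander
- tray: low blue plastic tray, 110 x 150 x 35 mm; bystander, origin at the centre of its underside
- carton: closed cardboard carton, 100 x 130 x 60 mm; bystander, origin at the centre of its underside
Things that resemble listed ones, but are neither listed nor needed, are in the scene too. What is shaped like the big_reel but red or turquoise is not meant.

How it is judged:
By the outcome, as a careful person would: the job done as asked, in the order asked, and still so for the second after the job is handed in, with the robot touching nothing.
It also fails if it takes over 72 s, if anything falls off the work surface, if the arm or the gripper's body presses on something with over 40 N, if the wrist force passes 120 N, or if a joint passes its speed limit or range.

## Working session

There is one attempt and no reset: what is moved stays moved. The work goes in short steps, Python scripts to look and compute and a tool call to move; the robot and the scene stay as the last step left them, time stands still between calls to the robot, and variables do not carry over. Pictures are saved under pics/ and viewed, at most 10 in all, crops included, and the job is handed in when it is done.

Besides the shell and the picture viewer there is one more tool, called after ">>>" as a command line: name --argument value ..., lists and objects as JSON in quotes. drive_tool: Moves the arm, as the interface text tells. Scaled input: -1 to 1 covers 0.15 m each way for a shift and 2 rad each way for a turn. Its arguments: {"type":"object","properties":{"plan":{"type":"array","items":{"type":"object","properties":{"dx":{"type":"number"},"dy":{"type":"number"},"dz":{"type":"number"},"twist":{"type":"number"},"grip":{"type":"number"}}}},"squeeze":{"type":"number"}},"required":["plan"]}

```bash
ls; mkdir -p pics; python3 - <<'E'
from station import r
import cv2,numpy as np
for n in ("scene","top"):
    cv2.imwrite(f"pics/{n}0.png",r.snapshot(n)); p=r.camera_params(n); print(n,{k:(np.round(v,4).tolist() if k=='extrinsics' else v) for k,v in p.items()})
s=r.state(); print(s['clock'],s['eef_pos'],np.round(s['eef_rot'],3).tolist(),s['finger_gap'])
E
```

```text
pics
scene {'fov_y': 46.21773247954955, 'cx': 317.2977031826124, 'cy': 244.16924239536323, 'extrinsics': [[0.8455, -0.4525, 0.2834, 1.0003], [0.5339, 0.7213, -0.4413, -0.6433], [-0.0047, 0.5244, 0.8514, 1.3722], [0.0, 0.0, 0.0, 1.0]]}
top {'fov_y': 57.90792859668849, 'cx': 313.3475550477041, 'cy': 234.66145751221515, 'extrinsics': [[-0.008, 0.9825, -0.1859, 0.3936], [-1.0, -0.0086, -0.0023, -0.0131], [-0.0039, 0.1859, 0.9826, 1.2363], [0.0, 0.0, 0.0, 1.0]]}
0.1 [ 0.24300654 -0.49308076  0.21817197] [[0.897, 0.442, -0.0], [0.442, -0.897, 0.001], [0.0, -0.001, -1.0]] 0.09264736404061741
```

View pics/scene0.png

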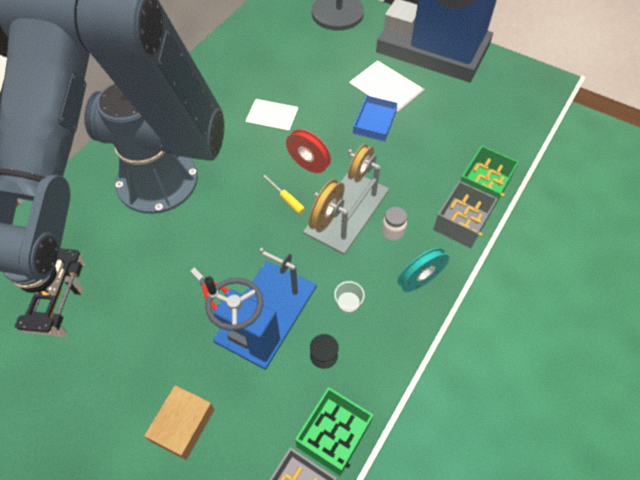

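View pics/top0.png

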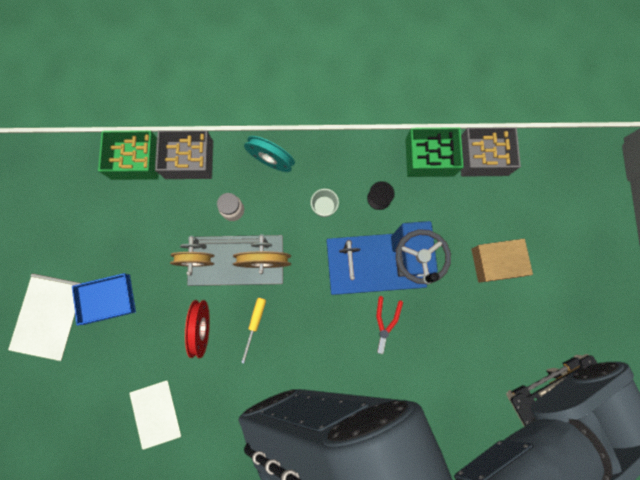

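The scene view shows the big reel at about (327,205), the small reel at (362,162), the feed hook at (278,260) and the wheel at (234,302). In the top view the big reel is at (262,260), the small one at (192,259), the feed hook bar at (350,258), the wheel hub at (424,256) and the crank at (432,278).

```bash
cat > h.py <<'E'
from station import r
import cv2,numpy as np
def K(p):
    f=240/np.tan(np.radians(p['fov_y']/2)); return f,p['cx'],p['cy'],np.array(p['extrinsics'])
def ray(p,u,v):
    f,cx,cy,E=K(p); d=E[:3,:3]@np.array([(u-cx)/f,-(v-cy)/f,-1]); return E[:3,3],d/np.linalg.norm(d)
def onz(p,u,v,z):
    o,d=ray(p,u,v); return o+d*(z-o[2])/d[2]
def proj(p,X):
    f,cx,cy,E=K(p); c=E[:3,:3].T@(np.asarray(X)-E[:3,3]); return np.array([cx-f*c[0]/c[2],cy+f*c[1]/c[2]])
def tri(*l):
    A=np.zeros((3,3));b=np.zeros(3)
    for p,u,v in l:
        o,d=ray(p,u,v);M=np.eye(3)-np.outer(d,d);A+=M;b+=M@o
    X=np.linalg.solve(A,b); return X
E
python3 - <<'E'
from h import *
t=cv2.imread('pics/top0.png');s=cv2.imread('pics/scene0.png')
a=cv2.resize(t[218:302,160:460],(800,224),interpolation=cv2.INTER_CUBIC)
b=cv2.resize(s[140:365,190:390],None,fx=1.65,fy=1.65,interpolation=cv2.INTER_CUBIC)
c=np.zeros((224+b.shape[0],800,3),np.uint8);c[:224]=a;c[224:,:b.shape[1]]=b
b2=cv2.resize(s[240:365,190:330],(460,371),interpolation=cv2.INTER_CUBIC)[:b.shape[0]]
c[224:224+b2.shape[0],340:]=b2
cv2.imwrite('pics/c1.png',c);print(c.shape)
h=cv2.cvtColor(t,cv2.COLOR_BGR2HSV)
tp=r.camera_params('top')
roi=np.zeros(h.shape[:2],np.uint8);roi[215:310,320:460]=1
m=(cv2.inRange(h,(105,120,60),(122,255,255))*roi)
cs=max(cv2.findContours(m,0,2)[0],key=cv2.contourArea);print('press rect',cv2.minAreaRect(cs),cv2.approxPolyDP(cs,4,True).ravel())
roi[:]=0;roi[225:295,165:300]=1
m=cv2.inRange(h,(12,90,60),(30,255,255))*roi
for c_ in cv2.findContours(m,0,2)[0]:
    if cv2.contourArea(c_)>60: print('brass',cv2.minAreaRect(c_),cv2.contourArea(c_))
m=cv2.inRange(h,(0,0,90),(180,60,200))*roi
cs=max(cv2.findContours(m,0,2)[0],key=cv2.contourArea);print('rack',cv2.boundingRect(cs),cv2.approxPolyDP(cs,4,True).ravel())
print(h[285,205],h[257,330])
E
```

```text
(595, 800, 3)
press rect ((380.81036376953125, 257.7241516113281), (64.8585205078125, 105.13558959960938), 85.2363510131836) [430 222 403 224 393 235 327 239 331 293 425 286 397 275 393 249 409 231
 431 230]
brass ((261.5, 259.0), (14.0, 55.0), 90.0) 587.0
brass ((191.5, 258.0), (12.0, 41.0), 90.0) 357.0
rack (180, 234, 104, 52) [282 236 189 236 181 247 214 255 212 265 182 263 187 266 187 284 282 283
 283 267 232 264 234 253 283 251]
[ 72  52 122] [108 172 179]
```

View pics/c1.png

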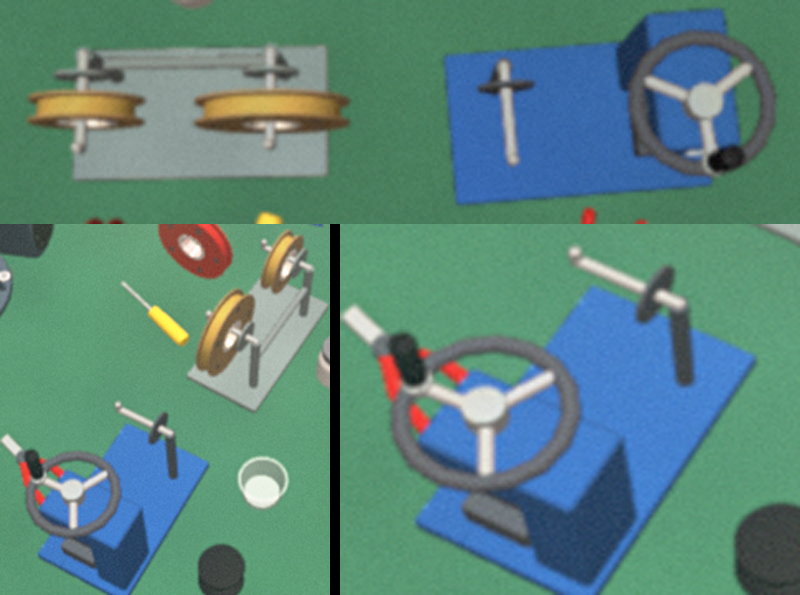

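The composite confirms the layout. In the top picture the feed hook tip is at (352,278) and its collar at (350,250). The hub is at (424,256) and the crank's top at (435,276). The big reel's hook tip is at (261,272).

```bash
python3 - <<'E'
from h import *
T=r.camera_params('top');S=r.camera_params('scene')
t=lambda x,y:(T,160+x/2.667,218+y/2.667)
s=lambda x,y:(S,190+(x-340)/3.286,240+(y-224)/2.968)
P=lambda n,X:print(n,np.round(X,4))
for n,a,b,z in [('feedtip',t(513,160),s(575,253),.17),('collar',t(506,86),s(655,295),.155),('hub',t(705,101),s(484,404),.215),('cranktop',t(735,155),s(401,341),.275),('crankbot',t(717,165),s(415,380),.215)]:
    P(n,tri(a,b));P('  z',onz(*a,z));P('  zs',onz(*b,z))
P('feedrear',onz(*t(503,63),.16))
for q in [(445,57),(458,204),(712,187)]: P('pressbase',onz(*t(*q),.012))
for n,q in [('tipbig',(269,143)),('tipsmall',(80,147))]: P(n,onz(*t(*q),.157))
for n,q in [('postbig',(271,48)),('postsmall',(83,50)),('colbig',(270,72)),('colsm',(88,74))]: P(n,onz(*t(*q),.140))
for q in [(73,179),(327,177),(327,46)]: P('rackbase',onz(*t(*q),.005))
for q in [(195,97),(349,94),(195,125),(349,124)]: P('bigrim',onz(*t(*q),.123))
for q in [(271,93)]: P('rear flange top',onz(*t(*q),.198))
E
```

```text
feedtip [ 0.4874 -0.1055  0.1629]
  z [ 0.4863 -0.1054  0.17  ]
  zs [ 0.491  -0.1082  0.17  ]
collar [ 0.5582 -0.1018  0.1518]
  z [ 0.5574 -0.1018  0.155 ]
  zs [ 0.5597 -0.1029  0.155 ]
hub [ 0.534  -0.2729  0.2148]
  z [ 0.5333 -0.2735  0.215 ]
  zs [ 0.5347 -0.2724  0.215 ]
cranktop [ 0.4802 -0.2801  0.2752]
  z [ 0.4797 -0.2805  0.275 ]
  zs [ 0.4805 -0.2796  0.275 ]
crankbot [ 0.478  -0.281   0.2101]
  z [ 0.4765 -0.2809  0.215 ]
  zs [ 0.4815 -0.2815  0.215 ]
feedrear [ 0.5786 -0.0991  0.16  ]
pressbase [ 0.6112 -0.0488  0.012 ]
pressbase [ 0.4544 -0.0602  0.012 ]
pressbase [ 0.4699 -0.3275  0.012 ]
tipbig [0.5052 0.1211 0.157 ]
tipsmall [0.5029 0.2978 0.157 ]
postbig [0.5987 0.1226 0.14  ]
postsmall [0.5983 0.304  0.14  ]
colbig [0.5752 0.1232 0.14  ]
colsm [0.5748 0.2982 0.14  ]
rackbase [0.4844 0.3475 0.005 ]
rackbase [0.4842 0.0779 0.005 ]
rackbase [0.6256 0.0787 0.005 ]
bigrim [0.5541 0.1979 0.123 ]
bigrim [0.5557 0.0482 0.123 ]
bigrim [0.5267 0.1972 0.123 ]
bigrim [0.5264 0.0482 0.123 ]
rear flange top [0.5463 0.1148 0.198 ]
```

>>> drive_tool --plan '[{"dz": -0.12,"twist": -0.0695,"grip": 1},{"dz": -0.12,"twist": -0.0695,"grip": 1},{"dz": -0.12,"twist": -0.0695,"grip": 1},{"dz": -0.12,"twist": -0.0695,"grip": 1},{"dz": -0.12,"twist": -0.0695,"grip": 1},{"dz": -0.12,"twist": -0.0695,"grip": 1},{"dz": -0.12,"twist": -0.0695,"grip": 1},{"dz": -0.12,"twist": -0.0695,"grip": 1},{"grip": 1}]' --squeeze 40

```text
validation failed for argument at $.pl...
```

>>> drive_tool --plan '[{"dx": 0,"dy": 0,"dz": -0.12,"twist": -0.07,"grip": 1},{"dx": 0,"dy": 0,"dz": -0.12,"twist": -0.07,"grip": 1},{"dx": 0,"dy": 0,"dz": -0.12,"twist": -0.07,"grip": 1},{"dx": 0,"dy": 0,"dz": -0.12,"twist": -0.07,"grip": 1},{"dx": 0,"dy": 0,"dz": -0.12,"twist": -0.07,"grip": 1},{"dx": 0,"dy": 0,"dz": -0.12,"twist": -0.07,"grip": 1},{"dx": 0,"dy": 0,"dz": -0.12,"twist": -0.07,"grip": 1},{"dx": 0,"dy": 0,"dz": -0.12,"twist": -0.07,"grip": 1},{"dx": 0,"dy": 0,"dz": 0,"twist": 0,"grip": 1}]' --squeeze 40

```text
clock: 1.0
eef_pos: [0.2433, -0.4939, 0.3644]
eef_rot: [[-0.009, 1.0, 0.001], [1.0, 0.009, -0.003], [-0.003, 0.001, -1.0]]
force: [-0.5, 0.2, 0.0]
finger_gap: 0.0933
gripper_force: 0.0
```

>>> drive_tool --plan '[{"dx": 0.24,"dy": 0.11,"dz": 0,"twist": 0,"grip": 1},{"dx": 0.24,"dy": 0.11,"dz": 0,"twist": 0,"grip": 1},{"dx": 0.24,"dy": 0.11,"dz": 0,"twist": 0,"grip": 1},{"dx": 0.24,"dy": 0.11,"dz": 0,"twist": 0,"grip": 1},{"dx": 0.24,"dy": 0.11,"dz": 0,"twist": 0,"grip": 1},{"dx": 0.24,"dy": 0.11,"dz": 0,"twist": 0,"grip": 1},{"dx": 0.24,"dy": 0.11,"dz": 0,"twist": 0,"grip": 1},{"dx": 0.24,"dy": 0.11,"dz": 0,"twist": 0,"grip": 1},{"dx": 0.24,"dy": 0.11,"dz": 0,"twist": 0,"grip": 1},{"dx": 0.24,"dy": 0.11,"dz": 0,"twist": 0,"grip": 1},{"dx": 0,"dy": 0,"dz": 0,"twist": 0,"grip": 1}]'

```text
clock: 2.1
eef_pos: [0.4063, -0.1289, 0.3615]
eef_rot: [[-0.007, 1.0, -0.001], [1.0, 0.007, 0.001], [0.001, -0.001, -1.0]]
force: [0.8, -0.4, -0.2]
finger_gap: 0.093
gripper_force: 0.0
```

```bash
python3 - <<'E'
from h import *
p=r.camera_params('wrist');cv2.imwrite('pics/w1.png',r.snapshot('wrist'))
import pickle;pickle.dump(p,open('w1.pkl','wb'));print(p, r.state()['eef_pos'])
E
```

```text
{'fov_y': 59.63177608320753, 'cx': 317.43877730093527, 'cy': 240.45398064508777, 'extrinsics': array([[ 9.99981495e-01, -5.83655775e-03, -1.71580772e-03,
         4.06229673e-01],
       [ 6.08250300e-03,  9.54026015e-01,  2.99662086e-01,
        -4.47766057e-02],
       [-1.12069868e-04, -2.99666977e-01,  9.54043862e-01,
         5.26327524e-01],
       [ 0.00000000e+00,  0.00000000e+00,  0.00000000e+00,
         1.00000000e+00]])} [ 0.40579189 -0.13059655  0.36159159]
```

View pics/w1.png

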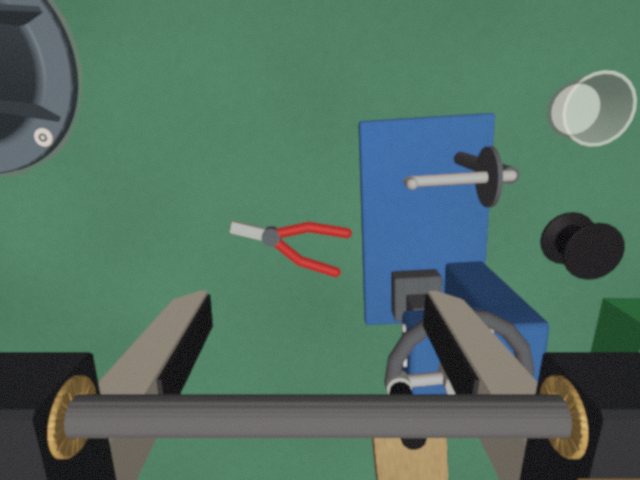

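The wrist view shows the feed hook with its tip at (411,183), its collar at (489,177) and its rear end at (513,174). The press base corners are at (360,122), (493,114) and (365,324).

```bash
python3 - <<'E'
from h import *
import pickle
p=pickle.load(open('w1.pkl','rb'));T=r.camera_params('top')
for n,q,z in [('tip',(411,182),.168),('collar',(489,177),.155),('rear',(513,174),.155),('b1',(360,122),.012),('b2',(493,114),.012),('b3',(365,324),.012)]: print(n,np.round(onz(p,*q,z),4))
print(np.round(r.state()['eef_pos'],4))
E
```

```text
tip [ 0.4869 -0.1042  0.168 ]
collar [ 0.5587 -0.1015  0.155 ]
rear [ 0.5796 -0.0987  0.155 ]
b1 [ 0.4566 -0.0592  0.012 ]
b2 [ 0.6126 -0.0492  0.012 ]
b3 [ 0.4732 -0.3262  0.012 ]
[ 0.4058 -0.1306  0.3616]
```

>>> drive_tool --plan '[{"dx": 0.25,"dy": 0.12,"dz": 0,"twist": 0,"grip": 1},{"dx": 0.25,"dy": 0.12,"dz": 0,"twist": 0,"grip": 1},{"dx": 0.25,"dy": 0.12,"dz": 0,"twist": 0,"grip": 1},{"dx": 0.25,"dy": 0.12,"dz": 0,"twist": 0,"grip": 1},{"dx": 0,"dy": 0,"dz": 0,"twist": 0,"grip": 1},{"dx": 0,"dy": 0,"dz": 0,"twist": 0,"grip": 1}]'

```text
clock: 2.75
eef_pos: [0.4764, 0.0178, 0.3617]
eef_rot: [[-0.006, 1.0, -0.002], [1.0, 0.006, -0.0], [-0.0, -0.002, -1.0]]
force: [0.2, -0.1, 0.5]
finger_gap: 0.0929
gripper_force: 0.0
```

```bash
python3 - <<'E'
from h import *
p=r.camera_params('wrist');cv2.imwrite('pics/w2.png',r.snapshot('wrist'))
import pickle;pickle.dump(p,open('w2.pkl','wb'));s=r.state();print(s['eef_pos'],np.round(s['eef_rot'],3).tolist())
E
```

```text
[0.47619422 0.01725826 0.36195712] [[-0.005, 1.0, -0.001], [1.0, 0.005, -0.0], [-0.0, -0.001, -1.0]]
```

View pics/w2.png

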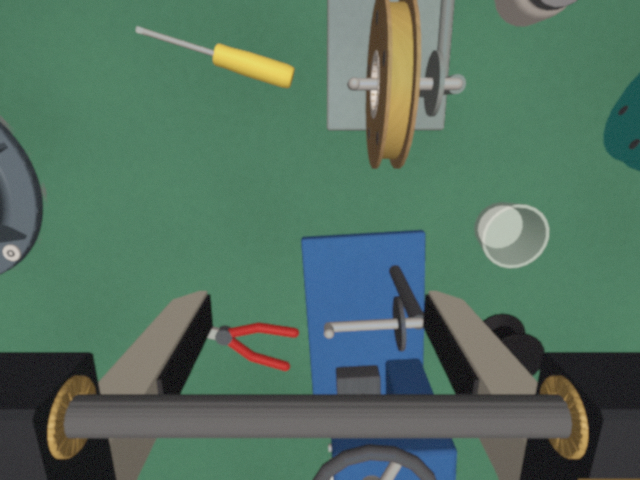

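The wrist view shows the big reel at the top right with hook tip (355,84) and collar (435,84). The near ends of its flanges are at (377,166) and (399,166).

```bash
python3 - <<'E'
from h import *
import pickle
p=pickle.load(open('w2.pkl','rb'))
for n,q,z in [('tip',(355,84),.155),('collar',(435,84),.14),('rear',(456,84),.14),('f1',(377,164),.123),('f2',(398,164),.123),('r1',(328,128),.01),('r2',(443,128),.01),('t1',(382,5),.198),('t2',(415,5),.198),('feedtip',(329,331),.168)]: print(n,np.round(onz(p,*q,z),4))
E
```

```text
tip [0.5073 0.1215 0.155 ]
collar [0.5778 0.1227 0.14  ]
rear [0.5959 0.1227 0.14  ]
f1 [0.5333 0.0516 0.123 ]
f2 [0.5533 0.0518 0.123 ]
r1 [0.4888 0.0797 0.01  ]
r2 [0.6258 0.0804 0.01  ]
t1 [0.5209 0.1711 0.198 ]
t2 [0.544  0.1712 0.198 ]
feedtip [ 0.4884 -0.1024  0.168 ]
```

>>> drive_tool --plan '[{"dx": 0.175,"dy": 0.112,"dz": 0,"twist": 0,"grip": 0.7},{"dx": 0.175,"dy": 0.112,"dz": 0,"twist": 0,"grip": 0.7},{"dx": 0.175,"dy": 0.112,"dz": 0,"twist": 0,"grip": 0.7},{"dx": 0.175,"dy": 0.112,"dz": 0,"twist": 0,"grip": 0.7},{"dx": 0,"dy": 0,"dz": 0.25,"twist": 0,"grip": 0.7},{"dx": 0,"dy": 0,"dz": 0.25,"twist": 0,"grip": 0.7},{"dx": 0,"dy": 0,"dz": 0.25,"twist": 0,"grip": 0.7},{"dx": 0,"dy": 0,"dz": 0.15,"twist": 0,"grip": 0.7},{"dx": 0,"dy": 0,"dz": 0,"twist": 0,"grip": 0.7},{"dx": 0,"dy": 0,"dz": 0,"twist": 0,"grip": 0.7}]'

```text
clock: 3.8
eef_pos: [0.5434, 0.1226, 0.2285]
eef_rot: [[-0.005, 1.0, 0.001], [1.0, 0.005, -0.0], [-0.0, 0.001, -1.0]]
force: [0.3, 0.1, -0.4]
finger_gap: 0.0651
gripper_force: 0.0
```

```bash
python3 - <<'E'
from h import *
p=r.camera_params('wrist');a=r.snapshot('wrist');b=r.snapshot('scene')
cv2.imwrite('pics/w3.png',np.hstack([cv2.resize(a,(400,300)),cv2.resize(b[120:300,220:460],(400,300))]))
s=r.state();print(s['eef_pos'],np.round(s['eef_rot'],3).tolist(),s['finger_gap'])
E
```

```text
[0.5438048  0.12315867 0.22939036] [[-0.006, 1.0, 0.003], [1.0, 0.006, 0.0], [0.0, 0.003, -1.0]] 0.06516477164232189
```

View pics/w3.png

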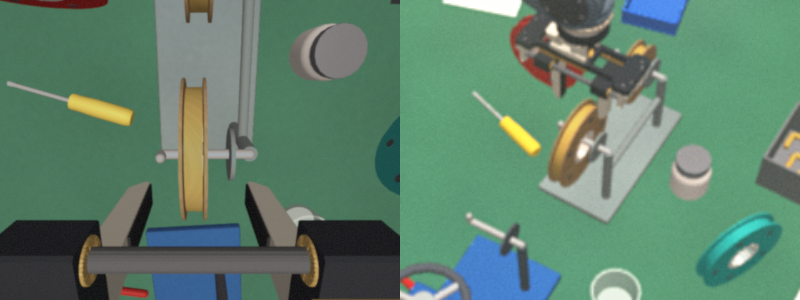

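The fingers straddle the reel's rim. In the picture the reel is at x≈194 and the midpoint between the fingers at about 198. I'll descend and close.

>>> drive_tool --plan '[{"dx": 0,"dy": -0.005,"dz": 0.12,"twist": 0,"grip": 0.7},{"dx": 0,"dy": 0,"dz": 0.12,"twist": 0,"grip": 0.7},{"dx": 0,"dy": 0,"dz": 0.12,"twist": 0,"grip": 0.7},{"dx": 0,"dy": 0,"dz": 0,"twist": 0,"grip": 0.7},{"dx": 0,"dy": 0,"dz": 0,"twist": 0,"grip": 0.1},{"dx": 0,"dy": 0,"dz": 0,"twist": 0,"grip": 0.1},{"dx": 0,"dy": 0,"dz": 0,"twist": 0,"grip": 0.1},{"dx": 0,"dy": 0,"dz": 0,"twist": 0,"grip": 0.1},{"dx": 0,"dy": 0,"dz": 0,"twist": 0,"grip": 0.1},{"dx": 0,"dy": 0,"dz": 0,"twist": 0,"grip": 0.1}]' --squeeze 40

```text
clock: 4.9
eef_pos: [0.542, 0.1238, 0.1738]
eef_rot: [[-0.007, 1.0, -0.001], [1.0, 0.007, 0.0], [0.0, -0.001, -1.0]]
force: [0.9, 0.1, 2.5]
finger_gap: 0.0236
gripper_force: 39.8
```

>>> drive_tool --plan '[{"dx": 0,"dy": 0,"dz": -0.05,"twist": 0,"grip": 0.1},{"dx": 0,"dy": 0,"dz": -0.05,"twist": 0,"grip": 0.1},{"dx": 0,"dy": 0,"dz": -0.05,"twist": 0,"grip": 0.1},{"dx": 0,"dy": 0,"dz": 0,"twist": 0,"grip": 0.1},{"dx": 0,"dy": 0,"dz": 0,"twist": 0,"grip": 0.1}]'

```text
clock: 5.4
eef_pos: [0.5422, 0.1238, 0.1963]
eef_rot: [[-0.007, 1.0, 0.0], [1.0, 0.007, 0.0], [0.0, 0.0, -1.0]]
force: [-0.1, 0.6, -2.5]
finger_gap: 0.024
gripper_force: 39.8
```

>>> drive_tool --plan '[{"dx": 0,"dy": -0.11,"dz": 0,"twist": 0,"grip": 0.1},{"dx": 0,"dy": -0.11,"dz": 0,"twist": 0,"grip": 0.1},{"dx": 0,"dy": -0.11,"dz": 0,"twist": 0,"grip": 0.1},{"dx": 0,"dy": -0.11,"dz": 0,"twist": 0,"grip": 0.1},{"dx": 0,"dy": -0.11,"dz": 0,"twist": 0,"grip": 0.1},{"dx": 0,"dy": -0.11,"dz": 0,"twist": 0,"grip": 0.1},{"dx": 0,"dy": -0.04,"dz": 0,"twist": 0,"grip": 0.1},{"dx": 0,"dy": 0,"dz": 0,"twist": 0,"grip": 0.1}]'

```text
clock: 6.2
eef_pos: [0.437, 0.1231, 0.1962]
eef_rot: [[-0.007, 1.0, 0.0], [1.0, 0.007, 0.0], [0.0, 0.0, -1.0]]
force: [-0.0, -0.1, -3.6]
finger_gap: 0.0235
gripper_force: 39.9
```

>>> drive_tool --plan '[{"dx": -0.1,"dy": 0,"dz": -0.05,"twist": -0.01,"grip": 0.1},{"dx": -0.17,"dy": 0,"dz": -0.05,"twist": -0.01,"grip": 0.1},{"dx": -0.18,"dy": 0,"dz": 0,"twist": -0.007,"grip": 0.1},{"dx": -0.18,"dy": 0,"dz": 0,"twist": 0,"grip": 0.1},{"dx": -0.18,"dy": 0,"dz": 0,"twist": 0,"grip": 0.1},{"dx": -0.18,"dy": 0,"dz": 0,"twist": 0,"grip": 0.1},{"dx": -0.18,"dy": 0,"dz": 0,"twist": 0,"grip": 0.1},{"dx": -0.17,"dy": 0,"dz": 0,"twist": 0,"grip": 0.1},{"dx": -0.12,"dy": 0,"dz": 0,"twist": 0,"grip": 0.1},{"dx": -0.09,"dy": 0,"dz": 0,"twist": 0,"grip": 0.1},{"dx": 0,"dy": 0,"dz": 0,"twist": 0,"grip": 0.1},{"dx": 0,"dy": 0,"dz": 0,"twist": 0,"grip": 0.1}]'

```text
clock: 7.4
eef_pos: [0.4495, -0.1089, 0.211]
eef_rot: [[-0.06, 0.998, -0.0], [0.998, 0.06, 0.0], [0.0, -0.0, -1.0]]
force: [0.7, 0.4, -3.1]
finger_gap: 0.0236
gripper_force: 39.9
```

```bash
python3 - <<'E'
from h import *
p=r.camera_params('wrist');a=r.snapshot('wrist');b=r.snapshot('scene')
cv2.imwrite('pics/w4.png',np.hstack([cv2.resize(a,(400,300)),cv2.resize(b[150:330,160:400],(400,300))]))
import pickle;pickle.dump(p,open('w4.pkl','wb'));cv2.imwrite('pics/w4full.png',a)
s=r.state();print(s['eef_pos'],np.round(s['eef_rot'],3).tolist(),s['finger_gap'])
E
```

```text
[ 0.44942832 -0.10847436  0.21109948] [[-0.062, 0.998, -0.0], [0.998, 0.062, 0.0], [0.0, -0.0, -1.0]] 0.023509748480753063
```

View pics/w4.png

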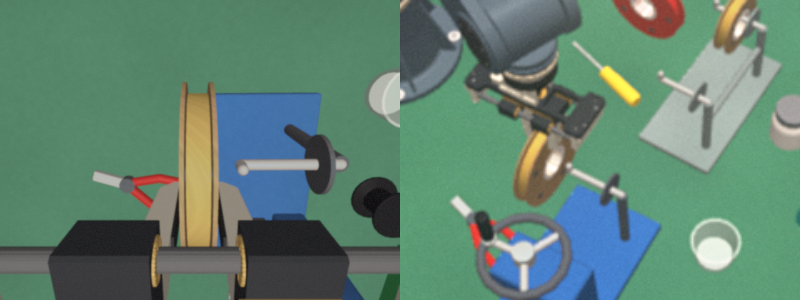

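The reel hangs straight, just in front of the feed hook, whose tip is at (243,168) in the left half. I'll slide it on.

>>> drive_tool --plan '[{"dx": 0,"dy": 0.08,"dz": 0,"twist": 0,"grip": 0.1},{"dx": 0,"dy": 0.08,"dz": 0,"twist": 0,"grip": 0.1},{"dx": 0,"dy": 0.08,"dz": 0,"twist": 0,"grip": 0.1},{"dx": 0,"dy": 0.08,"dz": 0,"twist": 0,"grip": 0.1},{"dx": 0,"dy": 0.08,"dz": 0,"twist": 0,"grip": 0.1},{"dx": 0,"dy": 0.08,"dz": 0,"twist": 0,"grip": 0.1},{"dx": 0,"dy": 0.025,"dz": 0,"twist": 0,"grip": 0.1},{"dx": 0,"dy": 0,"dz": 0,"twist": 0,"grip": 0.1},{"dx": 0,"dy": 0,"dz": 0,"twist": 0,"grip": 0.1}]'

```text
clock: 8.4
eef_pos: [0.5247, -0.1045, 0.211]
eef_rot: [[-0.061, 0.998, -0.001], [0.998, 0.061, 0.0], [0.0, -0.001, -1.0]]
force: [-1.0, 0.2, -2.4]
finger_gap: 0.0235
gripper_force: 39.9
```

Lowering until it seats.

>>> drive_tool --plan '[{"dx": 0,"dy": 0,"dz": 0.04,"twist": 0,"grip": 0.1},{"dx": 0,"dy": 0,"dz": 0.04,"twist": 0,"grip": 0.1},{"dx": 0,"dy": 0,"dz": 0.04,"twist": 0,"grip": 0.1},{"dx": 0,"dy": 0,"dz": 0.02,"twist": 0,"grip": 0.1},{"dx": 0,"dy": 0,"dz": 0,"twist": 0,"grip": 0.1},{"dx": 0,"dy": 0,"dz": 0,"twist": 0,"grip": 0.1}]'

```text
clock: 9.0
eef_pos: [0.525, -0.1045, 0.1902]
eef_rot: [[-0.061, 0.998, -0.0], [0.998, 0.061, 0.0], [0.0, -0.0, -1.0]]
force: [0.1, -0.1, -3.2]
finger_gap: 0.0237
gripper_force: 39.9
```

>>> drive_tool --plan '[{"dx": 0,"dy": 0,"dz": 0.01,"twist": 0,"grip": 0.1},{"dx": 0,"dy": 0,"dz": 0.005,"twist": 0,"grip": 0.1},{"dx": 0,"dy": 0,"dz": 0,"twist": 0,"grip": 0.1},{"dx": 0,"dy": 0,"dz": 0,"twist": 0,"grip": 0.1}]'

```text
clock: 9.4
eef_pos: [0.5253, -0.1046, 0.1889]
eef_rot: [[-0.061, 0.998, 0.001], [0.998, 0.061, -0.0], [-0.0, 0.001, -1.0]]
force: [-2.6, 0.6, 5.3]
finger_gap: 0.0236
gripper_force: 40.0
```

It has made contact, with the force now pushing up. I'll release and rise.

>>> drive_tool --plan '[{"dx": 0,"dy": 0,"dz": 0,"twist": 0,"grip": 0.4},{"dx": 0,"dy": 0,"dz": 0,"twist": 0,"grip": 0.6},{"dx": 0,"dy": 0,"dz": 0,"twist": 0,"grip": 0.6},{"dx": 0,"dy": 0,"dz": 0,"twist": 0,"grip": 0.6},{"dx": 0,"dy": 0,"dz": 0,"twist": 0,"grip": 0.6},{"dx": 0,"dy": 0,"dz": -0.1,"twist": 0,"grip": 0.6},{"dx": 0,"dy": 0,"dz": -0.15,"twist": 0,"grip": 0.6},{"dx": 0,"dy": 0,"dz": -0.2,"twist": 0,"grip": 0.6},{"dx": 0,"dy": 0,"dz": -0.25,"twist": 0,"grip": 0.6},{"dx": 0,"dy": 0,"dz": -0.25,"twist": 0,"grip": 0.6},{"dx": 0,"dy": 0,"dz": 0,"twist": 0,"grip": 0.6},{"dx": 0,"dy": 0,"dz": 0,"twist": 0,"grip": 0.6}]'

```text
clock: 10.6
eef_pos: [0.525, -0.1045, 0.3305]
eef_rot: [[-0.061, 0.998, 0.001], [0.998, 0.061, -0.0], [-0.0, 0.001, -1.0]]
force: [-0.5, 0.2, -0.7]
finger_gap: 0.0557
gripper_force: 0.0
```

```bash
python3 - <<'E'
from h import *
p=r.camera_params('wrist');a=r.snapshot('wrist');b=r.snapshot('scene')
cv2.imwrite('pics/w5.png',np.hstack([cv2.resize(a,(400,300)),cv2.resize(b[180:360,160:400],(400,300))]))
s=r.state();print(s['eef_pos'],np.round(s['eef_rot'],3).tolist(),s['finger_gap'])
E
```

```text
[ 0.52451843 -0.10437922  0.3290426 ] [[-0.061, 0.998, -0.002], [0.998, 0.061, 0.001], [0.001, -0.002, -1.0]] 0.055516352485377854
```

View pics/w5.png

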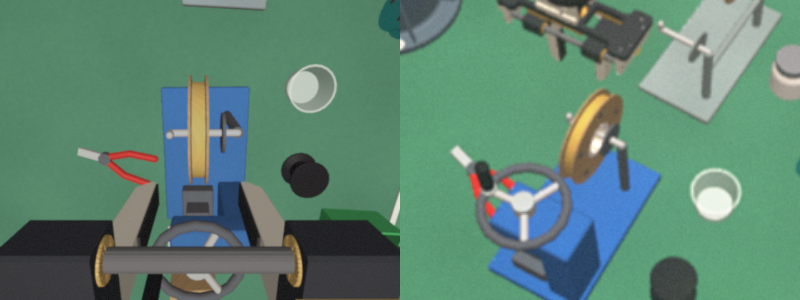

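The reel hangs free on the feed hook in both views. The crank is at the wheel's front, about (485,175) in the right half.

>>> drive_tool --plan '[{"dx": -0.23,"dy": -0.073,"dz": 0,"twist": 0,"grip": 0.6},{"dx": -0.23,"dy": -0.073,"dz": 0,"twist": 0,"grip": 0.6},{"dx": -0.23,"dy": -0.073,"dz": 0,"twist": 0,"grip": 0.6},{"dx": -0.23,"dy": -0.073,"dz": 0,"twist": 0,"grip": 0.6},{"dx": -0.23,"dy": -0.073,"dz": 0,"twist": 0,"grip": 0.6},{"dx": 0,"dy": 0,"dz": 0,"twist": 0,"grip": 0.6},{"dx": 0,"dy": 0,"dz": 0,"twist": 0,"grip": 0.6}]'

```text
clock: 11.4
eef_pos: [0.4804, -0.2802, 0.3291]
eef_rot: [[-0.06, 0.998, -0.002], [0.998, 0.06, 0.002], [0.002, -0.002, -1.0]]
force: [0.4, 0.1, 0.1]
finger_gap: 0.0562
gripper_force: 0.0
```

```bash
python3 - <<'E'
from h import *
p=r.camera_params('wrist');a=r.snapshot('wrist');b=r.snapshot('scene');t=r.snapshot('top')
cv2.imwrite('pics/w6.png',np.vstack([np.hstack([cv2.resize(a,(400,300)),cv2.resize(b[225:345,150:310],(400,300))]),np.hstack([cv2.resize(t[210:330,340:500],(400,300)),np.zeros((300,400,3),np.uint8)])]))
s=r.state();print(s['eef_pos'],np.round(s['eef_rot'],3).tolist(),s['finger_gap'])
for X in [(.48,-.2803,.275)]: print(proj(r.camera_params('scene'),X),proj(p,X))
E
```

```text
[ 0.48101671 -0.27906169  0.32992552] [[-0.062, 0.998, -0.001], [0.998, 0.062, 0.001], [0.001, -0.001, -1.0]] 0.05579308089446149
[208.18595741 279.54718186] [316.146929   266.93964336]
```

View pics/w6.png

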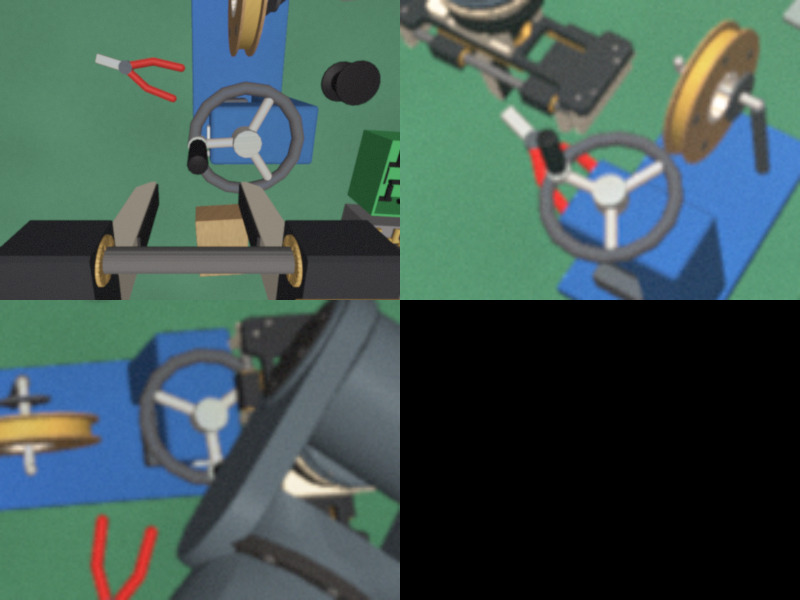

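The crank top in the wrist view is at (197,168) in the half-size picture, matching the prediction. I'll descend and grip.

>>> drive_tool --plan '[{"dx": -0.005,"dy": -0.003,"dz": 0.2,"twist": 0,"grip": 0.6},{"dx": 0,"dy": 0,"dz": 0.2,"twist": 0,"grip": 0.6},{"dx": 0,"dy": 0,"dz": 0.2,"twist": 0,"grip": 0.6},{"dx": 0,"dy": 0,"dz": 0,"twist": 0,"grip": 0.6},{"dx": 0,"dy": 0,"dz": 0,"twist": 0,"grip": 0},{"dx": 0,"dy": 0,"dz": 0,"twist": 0,"grip": 0},{"dx": 0,"dy": 0,"dz": 0,"twist": 0,"grip": 0},{"dx": 0,"dy": 0,"dz": 0,"twist": 0,"grip": 0},{"dx": 0,"dy": 0,"dz": 0,"twist": 0,"grip": 0},{"dx": 0,"dy": 0,"dz": 0,"twist": 0,"grip": 0}]' --squeeze 60

```text
clock: 12.55
eef_pos: [0.4797, -0.281, 0.241]
eef_rot: [[-0.061, 0.998, -0.002], [0.998, 0.061, -0.0], [-0.0, -0.002, -1.0]]
force: [-6.9, -0.9, 6.4]
finger_gap: 0.0194
gripper_force: 60.0
```

```bash
python3 - <<'E'
from h import *
s=r.state();print(s['eef_pos'],np.round(s['joint_positions'],1),s['finger_gap'],s['force'])
C=np.array([.535,-.273]);d=s['eef_pos'][:2]-C;R=np.hypot(*d);a0=np.arctan2(d[1],d[0]);print(R,np.degrees(a0))
# tool-frame steps for 10 deg cw, fixed orientation
X=s['eef_rot'][:2,0];Y=s['eef_rot'][:2,1]
P=[C+R*np.array([np.cos(a0-np.radians(10*k)),np.sin(a0-np.radians(10*k))]) for k in range(37)]
for k in range(36): D=P[k+1]-P[k];print(k+1,round(D@X/.15,3),round(D@Y/.15,3),np.round(P[k+1],4))
E
```

```text
[ 0.47965545 -0.28099155  0.24100315] [-35.1  19.5  92.2  -0.1  68.4 -38.6] 0.01935344765876091 [-6.90979874 -0.86488804  6.40507685]
0.055918547091214105 -171.78349009358018
1 0.065 0.0 [ 0.4791 -0.2713]
2 0.064 0.012 [ 0.4803 -0.2616]
3 0.061 0.023 [ 0.4831 -0.2522]
4 0.056 0.033 [ 0.4875 -0.2435]
5 0.05 0.042 [ 0.4933 -0.2357]
6 0.042 0.05 [ 0.5004 -0.2291]
7 0.032 0.056 [ 0.5086 -0.2237]
8 0.022 0.061 [ 0.5175 -0.2199]
9 0.011 0.064 [ 0.527  -0.2177]
10 -0.0 0.065 [ 0.5367 -0.2171]
11 -0.012 0.064 [ 0.5464 -0.2183]
12 -0.023 0.061 [ 0.5558 -0.2211]
13 -0.033 0.056 [ 0.5645 -0.2255]
14 -0.042 0.05 [ 0.5723 -0.2313]
15 -0.05 0.042 [ 0.5789 -0.2384]
16 -0.056 0.032 [ 0.5843 -0.2466]
17 -0.061 0.022 [ 0.5881 -0.2555]
18 -0.064 0.011 [ 0.5903 -0.265 ]
19 -0.065 -0.0 [ 0.5909 -0.2747]
20 -0.064 -0.012 [ 0.5897 -0.2844]
21 -0.061 -0.023 [ 0.5869 -0.2938]
22 -0.056 -0.033 [ 0.5825 -0.3025]
23 -0.05 -0.042 [ 0.5767 -0.3103]
24 -0.042 -0.05 [ 0.5696 -0.3169]
25 -0.032 -0.056 [ 0.5614 -0.3223]
26 -0.022 -0.061 [ 0.5525 -0.3261]
27 -0.011 -0.064 [ 0.543  -0.3283]
28 0.0 -0.065 [ 0.5333 -0.3289]
29 0.012 -0.064 [ 0.5236 -0.3277]
30 0.023 -0.061 [ 0.5142 -0.3249]
31 0.033 -0.056 [ 0.5055 -0.3205]
32 0.042 -0.05 [ 0.4977 -0.3147]
33 0.05 -0.042 [ 0.4911 -0.3076]
34 0.056 -0.032 [ 0.4857 -0.2994]
35 0.061 -0.022 [ 0.4819 -0.2905]
36 0.064 -0.011 [ 0.4797 -0.281 ]
```

>>> drive_tool --plan '[{"dx": 0.033,"dy": 0,"dz": 0,"twist": 0,"grip": 0},{"dx": 0.032,"dy": 0,"dz": 0,"twist": 0,"grip": 0},{"dx": 0.032,"dy": 0.006,"dz": 0,"twist": 0,"grip": 0},{"dx": 0.032,"dy": 0.006,"dz": 0,"twist": 0,"grip": 0},{"dx": 0,"dy": 0,"dz": 0,"twist": 0,"grip": 0}]'

```text
clock: 13.05
eef_pos: [0.4809, -0.2609, 0.241]
eef_rot: [[-0.061, 0.998, -0.0], [0.998, 0.061, 0.0], [0.0, -0.0, -1.0]]
force: [-4.5, 2.3, 6.2]
finger_gap: 0.0192
gripper_force: 60.0
```

```bash
python3 - <<'E'
from h import *
b=r.snapshot('scene');w=r.snapshot('wrist')
cv2.imwrite('pics/w7.png',np.hstack([cv2.resize(w,(400,300)),cv2.resize(b[225:345,150:310],(400,300))]))
s=r.state();print(s['eef_pos'],s['force'],s['finger_gap'])
E
```

```text
[ 0.48084917 -0.26109852  0.24098731] [-4.31765507  2.25249141  7.02281173] 0.01890954977161327
```

View pics/w7.png

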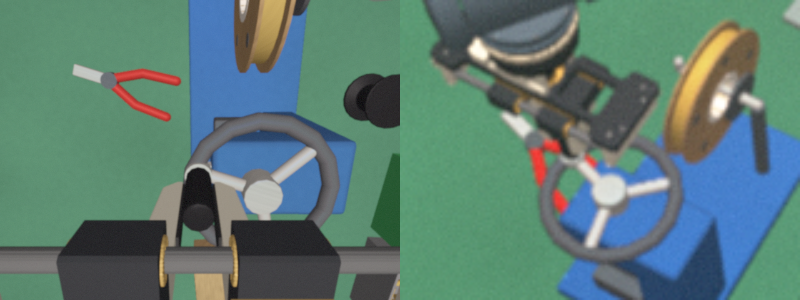

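The spokes have turned clockwise with the handle, so the grip holds. That was the tenth picture, so from here I'll check by numbers.

>>> drive_tool --plan '[{"dx": 0.061,"dy": 0.023,"dz": 0,"twist": 0,"grip": 0},{"dx": 0.056,"dy": 0.033,"dz": 0,"twist": 0,"grip": 0},{"dx": 0.05,"dy": 0.042,"dz": 0,"twist": 0,"grip": 0},{"dx": 0.042,"dy": 0.05,"dz": 0,"twist": 0,"grip": 0},{"dx": 0.032,"dy": 0.056,"dz": 0,"twist": 0,"grip": 0},{"dx": 0.022,"dy": 0.061,"dz": 0,"twist": 0,"grip": 0},{"dx": 0.011,"dy": 0.064,"dz": 0,"twist": 0,"grip": 0},{"dx": 0,"dy": 0,"dz": 0,"twist": 0,"grip": 0}]'

```text
clock: 13.95
eef_pos: [0.5297, -0.2191, 0.241]
eef_rot: [[-0.061, 0.998, 0.003], [0.998, 0.061, -0.005], [-0.005, 0.003, -1.0]]
force: [1.8, -12.0, 3.5]
finger_gap: 0.0193
gripper_force: 60.0
```

>>> drive_tool --plan '[{"dx": -0.007,"dy": 0.065,"dz": 0,"twist": 0,"grip": 0},{"dx": -0.012,"dy": 0.063,"dz": 0,"twist": 0,"grip": 0},{"dx": -0.023,"dy": 0.06,"dz": 0,"twist": 0,"grip": 0},{"dx": -0.033,"dy": 0.055,"dz": 0,"twist": 0,"grip": 0},{"dx": -0.042,"dy": 0.049,"dz": 0,"twist": 0,"grip": 0},{"dx": -0.05,"dy": 0.041,"dz": 0,"twist": 0,"grip": 0},{"dx": -0.055,"dy": 0.032,"dz": 0,"twist": 0,"grip": 0},{"dx": -0.06,"dy": 0.022,"dz": 0,"twist": 0,"grip": 0},{"dx": -0.063,"dy": 0.011,"dz": 0,"twist": 0,"grip": 0},{"dx": 0,"dy": 0,"dz": 0,"twist": 0,"grip": 0}]'

```text
clock: 14.95
eef_pos: [0.589, -0.2667, 0.2409]
eef_rot: [[-0.06, 0.998, -0.005], [0.998, 0.06, -0.001], [-0.001, -0.005, -1.0]]
force: [-15.4, -2.8, 13.3]
finger_gap: 0.0193
gripper_force: 60.0
```

>>> drive_tool --plan '[{"dx": -0.064,"dy": -0.007,"dz": 0,"twist": 0,"grip": 0},{"dx": -0.063,"dy": -0.012,"dz": 0,"twist": 0,"grip": 0},{"dx": -0.06,"dy": -0.023,"dz": 0,"twist": 0,"grip": 0},{"dx": -0.055,"dy": -0.033,"dz": 0,"twist": 0,"grip": 0},{"dx": -0.049,"dy": -0.041,"dz": 0,"twist": 0,"grip": 0},{"dx": -0.041,"dy": -0.049,"dz": 0,"twist": 0,"grip": 0},{"dx": -0.032,"dy": -0.055,"dz": 0,"twist": 0,"grip": 0},{"dx": -0.022,"dy": -0.06,"dz": 0,"twist": 0,"grip": 0},{"dx": -0.011,"dy": -0.063,"dz": 0,"twist": 0,"grip": 0},{"dx": 0,"dy": 0,"dz": 0,"twist": 0,"grip": 0}]'

```text
clock: 15.95
eef_pos: [0.5428, -0.3286, 0.241]
eef_rot: [[-0.06, 0.998, 0.001], [0.998, 0.06, -0.001], [-0.001, 0.001, -1.0]]
force: [-0.1, -4.0, 5.8]
finger_gap: 0.0192
gripper_force: 60.0
```

>>> drive_tool --plan '[{"dx": 0,"dy": -0.064,"dz": 0,"twist": 0,"grip": 0},{"dx": 0.012,"dy": -0.064,"dz": 0,"twist": 0,"grip": 0},{"dx": 0.023,"dy": -0.061,"dz": 0,"twist": 0,"grip": 0},{"dx": 0.033,"dy": -0.056,"dz": 0,"twist": 0,"grip": 0},{"dx": 0.042,"dy": -0.05,"dz": 0,"twist": 0,"grip": 0},{"dx": 0.05,"dy": -0.042,"dz": 0,"twist": 0,"grip": 0},{"dx": 0.056,"dy": -0.032,"dz": 0,"twist": 0,"grip": 0},{"dx": 0.061,"dy": -0.022,"dz": 0,"twist": 0,"grip": 0},{"dx": 0.064,"dy": -0.011,"dz": 0,"twist": 0,"grip": 0},{"dx": 0,"dy": 0,"dz": 0,"twist": 0,"grip": 0},{"dx": 0,"dy": 0,"dz": 0,"twist": 0,"grip": 0}]'

```text
clock: 17.05
eef_pos: [0.4795, -0.28, 0.241]
eef_rot: [[-0.061, 0.998, -0.001], [0.998, 0.061, 0.0], [0.0, -0.001, -1.0]]
force: [-4.4, 0.6, 9.6]
finger_gap: 0.019
gripper_force: 60.0
```

```bash
cat > spoke.py <<'E'
from h import *
from scipy.optimize import minimize_scalar
S=r.camera_params('scene')
def ang(img,lab):
    # spoke brightness along rays from hub on the spoke plane: profile vs angle
    g=cv2.cvtColor(img,cv2.COLOR_BGR2HSV)
    w=(g[...,2].astype(float)*(g[...,1]<60)).astype(np.float32)
    th=np.arange(0,360,1.);pr=np.zeros(360)
    for i,t in enumerate(th):
        for R in np.arange(.022,.046,.003):
            u,v=proj(S,[.5345+R*np.cos(np.radians(t)),-.2735+R*np.sin(np.radians(t)),.21]);pr[i]+=cv2.getRectSubPix(w,(1,1),(float(u),float(v)))[0,0]
    sm=np.array([sum(pr[(i+k)%360] for k in range(-6,7)) for i in range(360)])
    out=[]
    q=sm.copy()
    for _ in range(3):
        i=int(q.argmax());idx=np.arange(i-15,i+16);ww=pr[idx%360];ww=np.clip(ww-ww.max()*.3,0,None);out.append(round(float((idx*ww).sum()/ww.sum()),1));q[np.arange(i-40,i+41)%360]=0
    print(lab,out)
E
python3 - <<'E'
from spoke import *
ang(cv2.imread('pics/scene0.png'),'before');ang(r.snapshot('scene'),'now')
s=r.state();print(s['eef_pos'],s['force'],s['finger_gap'],s['clock'])
E
```

```text
before [307.7, 64.1, 188.9]
now [307.2, 62.8, 187.7]
[ 0.47948873 -0.28008543  0.24093451] [-5.12616595  0.88438376  9.55646675] 0.019097213403847162 17.1
```

The wheel is back within about 1° of its start. I'll release and withdraw upward.

>>> drive_tool --plan '[{"dx": 0,"dy": 0,"dz": 0,"twist": 0,"grip": 0.3},{"dx": 0,"dy": 0,"dz": 0,"twist": 0,"grip": 0.6},{"dx": 0,"dy": 0,"dz": 0,"twist": 0,"grip": 0.6},{"dx": 0,"dy": 0,"dz": 0,"twist": 0,"grip": 0.6},{"dx": 0,"dy": 0,"dz": 0,"twist": 0,"grip": 0.6},{"dx": 0,"dy": 0,"dz": -0.1,"twist": 0,"grip": 0.6},{"dx": 0,"dy": 0,"dz": -0.2,"twist": 0,"grip": 0.6},{"dx": 0,"dy": 0,"dz": -0.25,"twist": 0,"grip": 0.6},{"dx": 0,"dy": 0,"dz": -0.25,"twist": 0,"grip": 0.6},{"dx": 0,"dy": 0,"dz": 0,"twist": 0,"grip": 0.6},{"dx": 0,"dy": 0,"dz": 0,"twist": 0,"grip": 0.6}]'

```text
clock: 18.2
eef_pos: [0.4796, -0.2806, 0.3605]
eef_rot: [[-0.061, 0.998, 0.001], [0.998, 0.061, -0.0], [-0.0, 0.001, -1.0]]
force: [-0.2, 0.4, -0.3]
finger_gap: 0.0556
gripper_force: 0.0
```

```bash
python3 - <<'E'
from spoke import *
b=r.snapshot('scene');ang(b,'now')
h=cv2.cvtColor(b,cv2.COLOR_BGR2HSV);m=cv2.inRange(h,(10,90,60),(30,255,255))
for c in cv2.findContours(m,0,2)[0]:
    if cv2.contourArea(c)>100: print(cv2.boundingRect(c),cv2.contourArea(c))
# expected centre of hung big reel, dark handle blob near start
print('reel expected',proj(S,[.525,-.103,.138]),'small',proj(S,[.5445,.303,.123]))
def dark(i):
    g=cv2.inRange(cv2.cvtColor(i,cv2.COLOR_BGR2HSV),(0,0,0),(180,255,45))[265:300,195:222];y,x=np.nonzero(g);return x.mean()+195,y.mean()+265,len(x)
print(dark(cv2.imread('pics/scene0.png')),dark(b))
s=r.state();print(s['eef_pos'],s['force'],s['finger_gap'],s['clock'])
E
```

```text
now [307.4, 63.1, 188.1]
(145, 386, 69, 73) 2782.0
(256, 234, 37, 55) 910.0
(452, 201, 30, 19) 127.5
(280, 190, 24, 24) 218.0
(0, 180, 19, 41) 354.0
(349, 144, 24, 37) 285.0
(574, 88, 66, 39) 947.0
reel expected [274.8144076  260.93322593] small [361.22281954 162.54922506]
(np.float64(211.61111111111111), np.float64(289.3333333333333), 18) (np.float64(211.65714285714284), np.float64(288.0), 35)
[ 0.47929083 -0.28038132  0.35944436] [ 1.12744521  0.28967856 -0.17763197] 0.05572424658083226 18.25
```

The crank is back at its start and both reels are where they should be, so I'm handing the job in.

```bash
python3 -c "
from station import r
print(r.job_done())"
```

```text
the job is handed in; nothing more can be done
None
```

The big reel hangs on the press's feed hook, the handwheel has made one full clockwise turn with the crank back within about 1° of its start, and the job was handed in at about 18 s; the judge's verdict was not shown.

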